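Lock the fence of the framing jig

ROBOT

A 6-joint arm with a two-finger parallel gripper is mounted at the origin on the work surface. World frame = base frame: x ahead of the robot, y to its left, z up, the work surface at z = 0. Lengths are in m, angles in rad, forces in N, time in s.
With the tool pointing down it reaches from about 0.3 to 0.75 m from the base axis. Payload 8.5 kg.
Tool frame: the origin (TCP) lies midway between the tips of the shut fingers; the grasp point (between the pads) lies 19 mm behind it; z points along the fingers, y is the line along which they close (so a half turn about z gives the same grasp; the last joint's range is limited). The gripper opens to 85 mm and grips with 20 to 120 N. Pads are 22 mm wide; open, the fingers measure 114 mm over their backs; the gripper's body (76 mm by 85 mm) begins 54 mm behind the grasp point. The pads swing forward as they close: fully open they stand 13 mm farther back than shut.
Start: joints at [1.051, 0.381, 1.297, -0, 1.464, -0.215], TCP at [0.165, 0.525, 0.231] pointing down, gripper open.
Joint ranges: [-3.11, 3.11], [-0.89, 2.33], [0.22, 2.48], [-1.42, 4.56], [0.17, 2.85], [-2.88, 2.88]. Speed limits (rad/s): [2.39, 2.39, 3.14, 3.14, 3.14, 3.14].

INTERFACE

Orientations are given as a rotation vector (axis times angle).
In Python, from cell import robot, gripper_to, vision, job, nets gives the robot as it stands. Calls block until the motion is done:
- robot.move_ptp(position, orientation): joint-space move of the TCP to a pose.
- robot.line_to(position, rotation=None, velocity=0.15, force_limit=None): straight line of the TCP; rotation=None keeps the orientation; velocity is the mean speed in m/s. With force_limit (N) it stops when the force on the tool has changed by that much, and returns True; else False.
- robot.move_joints(angles): joint-space move.
- gripper_to(opening): finger opening in m; the grip force is fixed at half the most; returns when the fingers have stopped.
- robot.sleep(seconds).
- robot.solve_ik(position, orientation): joint angles nearest the present ones, or None.
- robot.get_obs(): the state.
- vision.snapshot(name): name is "side" or "top"; returns the picture (384x512x3 uint8, red, green, blue); there is no depth.
- vision.camera_model(name): a dict with "fx", "fy", "cx", "cy" (pixels), "position" and "attitude" of the camera in the world. Camera axes: x right, y up, looking along -z (the intrinsics and any distortion apply to the point x, -y, -z); pixel columns grow to the right and rows downward; lengths in m; the calibration is good to about 2 mm. A picture is of the moment at which its call begins. camera_model takes no time and is no camera call.
A pose or a line that the arm cannot do raises robot.IKError and nothing moves.
- job.hand_in(): hands the job in; it is judged then, once.
Trained networks look in the newest picture that a camera, given by its name, has taken for a name from the list of things; names that differ only in an ending like _2 or _b are one class to them, and where a whole thing is asked for, a point or a joint stands for the part that bears it (a point fixed in the world has none). Each returns a list of dicts, best first, with "confidence" (0 to 1); they miss things now and then, are a little off and sometimes report something else, mostly with a low value. They report only what shows in the picture. A call takes as long as a camera call. They do not tell look-alikes from the thing itself.
- nets.look_for(camera, name): "bbox" ([left, top, right, bottom] in pixels, round what is visible of it).
- nets.trace(camera, name): "region" (384x512 bool, what is visible of it) and "bbox" ([left, top, right, bottom] in pixels, round what is visible of it).
The state is a dict: "time_s": time; "qpos": joint angles; "dq": joint speeds; "joint_torque": joint torques, N m; "ee_pos": TCP position; "ee_rot": TCP orientation; "contact_force": force on the tool from outside, world axes, zero at the start; "ft_torque": the same for the moment, N m; "grip_width": finger opening in m; "finger_force": force on a finger pad.
Only numpy, scipy, OpenCV 4.12 (cv2) and the standard library are available. Lean on these libraries where they do the work, as an engineer would, in place of code of your own. Each camera call takes 0.05 s, during which the arm holds its last target. There are 200 camera calls.

TASK

Lock the fence of the framing jig: push the little peg on the round slotted disc round, with a fingertip, until the slot lines up with the flat steel bar, then push the bar by its upright tab straight through the slot until it is fully home in the keeper. Only push with the fingers, never lift or tip the bar, and leave everything else lying where it is.

Things in the scene. Friction and masses are not known exactly. Their poses are not given: they have to be found in the camera images.
- jig: Fixed plywood board 400 x 220 mm, 18 mm thick, on the table, carrying the lock. Origin: on the table straight under the disc's axis. Its x axis is the way the bar is pushed, through the disc's axis to the keeper (y left of that, z up). The board spans x -260 to 140, y -110 to 110 mm. A fence, a wooden batten, lies across it at x 92 to 122, top 63 mm above the table.
- groove_start (a point): Open rear end of the wooden groove the bar lies in, on its centre line, on the board's top (18 mm above the table), 235 mm before the disc's axis. The groove is 19 mm wide and runs along the jig's x to 48 mm before the axis; its two walls rise 14 mm above the board and are 14 mm thick.
- keeper_end (a point): Centre of the inner face of the keeper's end wall, 80 mm past the disc's axis on the groove's line, 24 mm above the table. The keeper is an open-topped wooden pocket 21 mm wide, from 46 to 80 mm past the axis; its cheeks are 16 mm thick and rise 14 mm above the board. The bar is fully home when its nose meets this wall.
- disc (a joint): Angle of the aluminium disc about the jig's vertical z axis, rad, counterclockwise from above. Radius 40 mm, top 32.5 mm above the table; an open slot 26 mm wide runs right across it. The slot is in line with the bar at 0 and, as well, at 3.14 (the bar passes within 0.12); it starts at 0.6 to 2.54. Stops at -0.7 and 3.84; no clicks; friction (0.12 N m) keeps it where it is left.
- peg_mid (a point): Mid-height of the upright steel peg fixed on the disc, by which it is turned (4 to 5 N): diameter 12 mm, from 32.5 to 72.5 mm above the table; this point is 52.5 mm above the table, 28 mm from the disc's axis, at right angles to the slot (on the jig's +y side at disc angle 0, -x side at 1.57, -y side at 3.14).
- bar_nose (a point): Tip of the nose of the bar, 6 mm above its underside. The bar is a loose flat steel bar lying in the groove: 150 mm long, 16 mm wide, 12 mm high, 0.17 to 0.35 kg; the last 16 mm of the nose tapers to 6 mm wide. It slides easily (a few N). Axes: x along the bar towards the nose, z up.
- bar_tab (a point): Centre of the rear face of the upright tab at the bar's tail end, the face to push on (towards the bar's +x): tab 26 mm wide, 8 mm thick, from 39 to 69 mm above the table; this point is 54 mm above the table. The tail of the bar is this face; the nose is 150 mm ahead.
- offcut: Bystander: loose wooden block 70 x 34 x 30 mm on the board left of the groove. Origin: centre of its underside.
- screwdriver: Bystander: loose screwdriver 200 mm long along its x, handle diameter 26 mm, on the board right of the groove. Origin: under its middle.
- spare_bar: Bystander: loose plain flat bar 120 x 16 x 12 mm without a tab, on the board right of the disc. Origin: centre of its underside.
- glue: Bystander: white bottle, diameter 60 mm, 170 mm tall, standing on the table past the board's right edge. Origin: centre of its underside.
- hammer: Bystander: hammer 260 mm long along its x, about 26 mm high, head 80 mm wide, on the table past the board's right edge. Origin: under its middle.
- rule: Bystander: folded rule 230 x 36 x 18 mm on the table past the rear end of the board, across it. Origin: centre of its underside.
- tape: Bystander: cardboard ring, outer diameter 84 mm, 25 mm high, lying on the table past the fence. Origin: centre of its underside.
There are look-alikes about, which are no part of the job. There is more than one size of the part that bears bar_nose; the job needs the middle-sized.

How it is judged:
On the way:
1. the disc's slot is lined up with the bar ((value of joint disc between -0.16 and 0.16 rad or value of joint disc between 2.9816 and 3.3016 rad)), for 0.1 s.
At the end, for the whole second after the job is handed in: The bar lies flat (under 0.06 rad; nose and tab at most 5 mm above rest) with its nose within 5 mm of the keeper's end wall and 6 mm of the line; the disc is still, its slot within 0.16 rad of the bar's line ((value of joint disc between -0.16 and 0.16 rad or value of joint disc between 2.9816 and 3.3016 rad) and x of bar_nose in the frame of jig above 0.075 m and y of bar_nose in the frame of jig between -0.006 and 0.006 m and z of bar_nose in the frame of jig below 0.029 m and z of bar_tab in the frame of jig below 0.059 m and angle between bar_nose's own z axis and vertical below 0.06 rad and velocity of joint disc between -0.05 and 0.05 rad/s); the robot touches nothing.
It fails at once if the bar is lifted (10 mm) or tipped (0.2 rad) (height (world z) of bar_nose above 0.034 m or height (world z) of bar_tab above 0.064 m or angle between bar_nose's own z axis and vertical above 0.2 rad).
It fails at once if any of the loose things round about is pushed, lifted or carried more than 20 mm away (distance of any of offcut, screwdriver, spare_bar, glue, hammer, rule, tape from where it was at the start of the episode above 0.02 m).
It also fails if it takes over 53 s, if anything falls off the work surface, if the arm or the gripper's body presses on something with over 40 N, if the wrist force passes 120 N, or if a joint passes its speed limit or range.

## Working session

There is one attempt and no reset: what is moved stays moved. The work goes in short steps, each a Python script; the robot and the scene stay as the last script left them, time stands still between calls to the robot, and variables do not carry over. Pictures are saved under pics/ and viewed, at most 10 in all, crops included, and the job is handed in when it is done.

```bash
ls; mkdir -p pics; python3 - <<'E'
from cell import robot, gripper_to, vision, job, nets
import cv2
for n in("top","side"):
    im=vision.snapshot(n); cv2.imwrite(f"pics/{n}0.png",im[:,:,::-1])
    print(n,vision.camera_model(n))
    for t in("jig","disc","bar_nose","offcut"):
        print(t,[(round(d["confidence"],2),[round(float(v)) for v in d["bbox"]]) for d in nets.look_for(n,t)])
print(robot.get_obs())
E
```

```text
pics
top {'fx': 410.10974087572106, 'fy': 410.10974087572106, 'cx': 256.29582419655384, 'cy': 187.0280319999699, 'position': array([ 0.51032145, -0.024044  ,  1.21594307]), 'attitude': array([ 0.06134914, -0.06159785, -1.57281886])}
jig []
disc [(0.62, [196, 173, 226, 205])]
bar_nose [(0.71, [343, 168, 407, 216]), (0.58, [230, 165, 284, 186]), (0.46, [261, 257, 274, 286]), (0.22, [255, 197, 276, 215])]
offcut [(0.55, [253, 199, 279, 219])]
side {'fx': 494.8631741522084, 'fy': 494.8631741522084, 'cx': 253.6011714229246, 'cy': 194.0894505582772, 'position': array([0.44932291, 0.7894715 , 0.82075564]), 'attitude': array([ 0.11287801, -1.16724862, -2.71035984])}
jig [(0.56, [194, 167, 308, 309])]
disc [(0.7, [228, 223, 266, 257])]
bar_nose [(0.92, [243, 162, 254, 220]), (0.92, [266, 97, 307, 144])]
offcut [(0.71, [275, 176, 290, 207])]
{'time_s': 0.5, 'qpos': array([ 1.05071975e+00,  3.80628169e-01,  1.29741015e+00,  3.86989297e-05,
        1.46357782e+00, -2.15298194e-01]), 'dq': array([-0.00019323, -0.0015357 , -0.0013901 , -0.00181382, -0.00173839,
        0.00012268]), 'joint_torque': array([-2.26905453e-03, -4.48038876e+01, -2.31336701e+01, -2.06208147e-04,
        7.99704994e-04, -4.29019678e-06]), 'ee_pos': array([0.16503083, 0.524645  , 0.23130384]), 'ee_rot': array([-4.76893670e-01, -3.10514061e+00,  1.26982539e-05]), 'contact_force': array([-0.05624424,  0.15784929, -0.62457724]), 'ft_torque': array([-0.07683505,  0.0100061 , -0.01435268]), 'finger_force': 0.0, 'grip_width': 0.08528002736546646}
```

```bash
python3 - <<'E'
import cv2
a=cv2.imread("pics/top0.png")[120:300,160:420]; cv2.imwrite("pics/t1.png",cv2.resize(a,None,fx=3,fy=3,interpolation=2))
a=cv2.imread("pics/side0.png")[80:320,170:370]; cv2.imwrite("pics/s1.png",cv2.resize(a,None,fx=2.5,fy=2.5,interpolation=2))
E
```

```text
(no output)
```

View pics/t1.png

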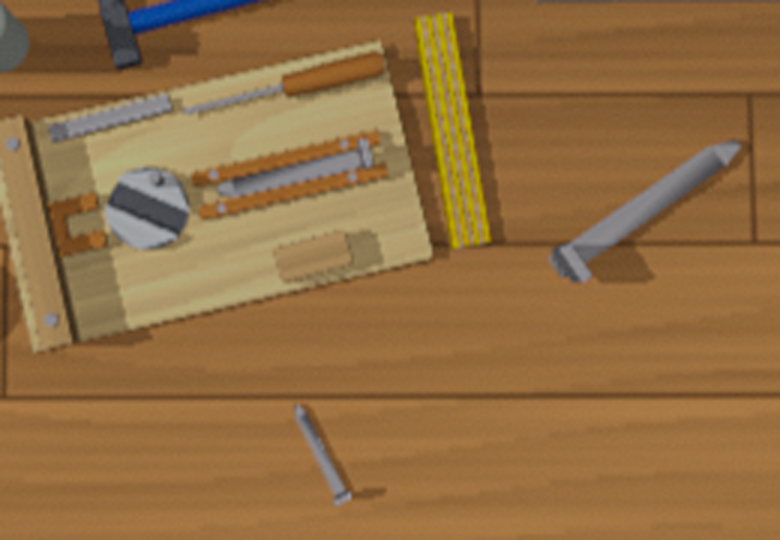

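View pics/s1.png

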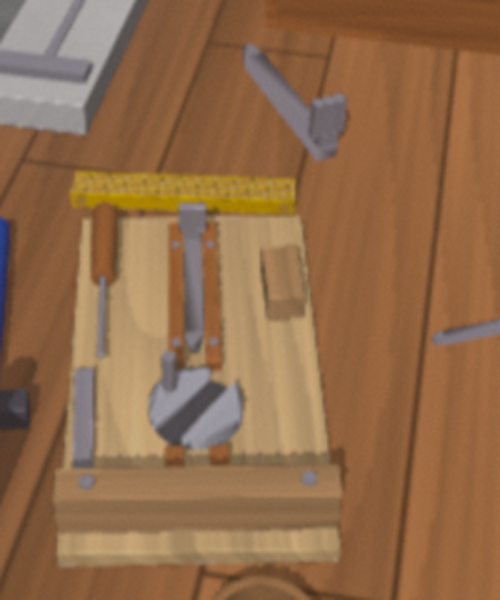

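The top crop shows three tabbed bars: a big one at px (375,190), a small one at (267,271), and one of middle size at (257,176) lying in the groove. The bar in the groove is the one meant: its size fits, it lies in the groove and the enlarged crops show its tab at the rear. The disc is at (209,189). Its peg is on the right-rear side, so the angle is about 2.3 and the shorter way goes to 3.14.

```bash
cat > h.py <<'E'
from cell import robot, gripper_to, vision, job, nets
import numpy as np, cv2
from scipy.optimize import least_squares
from scipy.spatial.transform import Rotation as R
def proj(n,P):
    c=vision.camera_model(n); p=R.from_rotvec(c["attitude"]).inv().apply(np.atleast_2d(P)-c["position"])
    return np.c_[c["cx"]+c["fx"]*p[:,0]/-p[:,2], c["cy"]+c["fy"]*p[:,1]/p[:,2]]
def ray(n,px,z):
    c=vision.camera_model(n); d=R.from_rotvec(c["attitude"]).apply([(px[0]-c["cx"])/c["fx"],-(px[1]-c["cy"])/c["fy"],-1])
    return c["position"]+d*(z-c["position"][2])/d[2]
def W(j,P):
    P=np.atleast_2d(P); c,s=np.cos(j[2]),np.sin(j[2])
    return np.c_[j[0]+c*P[:,0]-s*P[:,1], j[1]+s*P[:,0]+c*P[:,1], P[:,2]]
def J(j,P):
    d=P[:2]-np.array(j[:2]); c,s=np.cos(j[2]),np.sin(j[2]); return np.array([c*d[0]+s*d[1],-s*d[0]+c*d[1],P[2]])
E
python3 - <<'E'
from h import *
t=lambda u,v:(160+u/3-.3,120+v/3-.3); s=lambda u,v:(170+u/2.5-.3,80+v/2.5-.3)
# clicks: (camera, px, jig point)
ob=[("top",t(380,42),(-.26,-.11,.018)),("top",t(432,258),(-.26,.11,.018)),("side",s(82,216),(-.26,-.11,.018)),("side",s(300,214),(-.26,.11,.018)),
("top",t(147,208),(0,0,.0325)),("side",s(196,407),(0,0,.0325))]
f=lambda j:np.concatenate([proj(n,W(j,P))[0]-np.array(p) for n,p,P in ob])
r=least_squares(f,[.5,.1,1.75]); j=r.x; print(j,r.fun.round(1))
np.save("jig.npy",j)
print("peg top (z.0725) top",J(j,ray("top",t(160,177),.0725)),"side",J(j,ray("side",s(168,354),.0725)))
print("tab top top",J(j,ray("top",t(366,152),.069)),"side",J(j,ray("side",s(193,205),.069)))
print("nose",J(j,ray("top",t(222,188),.03)),J(j,ray("side",s(193,352),.03)))
# overlay
for n in("top","side"):
    im=cv2.resize(cv2.imread(f"pics/{n}0.png"),None,fx=4,fy=4,interpolation=2)
    def L(P):
        q=(proj(n,W(j,P))+.5)*4; cv2.polylines(im,[q.round().astype(int)],False,(255,0,255),1)
    L([(-.26,-.11,.018),(.14,-.11,.018),(.14,.11,.018),(-.26,.11,.018),(-.26,-.11,.018)])
    a=np.linspace(0,6.28,60);L(np.c_[.04*np.cos(a),.04*np.sin(a),0*a+.0325])
    for y in(-.0235,-.0095,.0095,.0235):L([(-.235,y,.032),(-.048,y,.032)])
    for y in(-.11,.11): L([(.092,y,.063),(.122,y,.063)])
    for x in(.092,.122): L([(x,-.11,.063),(x,.11,.063)])
    L([(0,0,.0325),(.08,0,.024)])
    q=im[480:980,690:1290] if n=="top" else im[600:1200,740:1260]
    cv2.imwrite(f"pics/{n}_ov.png",q)
E
```

```text
[0.59691549 0.1155127  1.79843547] [-0.3 -0.1  0.   0.3 -0.2  0.6  0.3  0.4 -0.7  0.3 -0.2 -1.8]
peg top (z.0725) top [-0.02431762 -0.02188217  0.0725    ] side [-0.01876328 -0.02238409  0.0725    ]
tab top top [-0.21736079 -0.00113062  0.069     ] side [-0.21614853  0.00125726  0.069     ]
nose [-0.07694895 -0.00285979  0.03      ] [-0.06099084 -0.00118949  0.03      ]
```

View pics/top_ov.png

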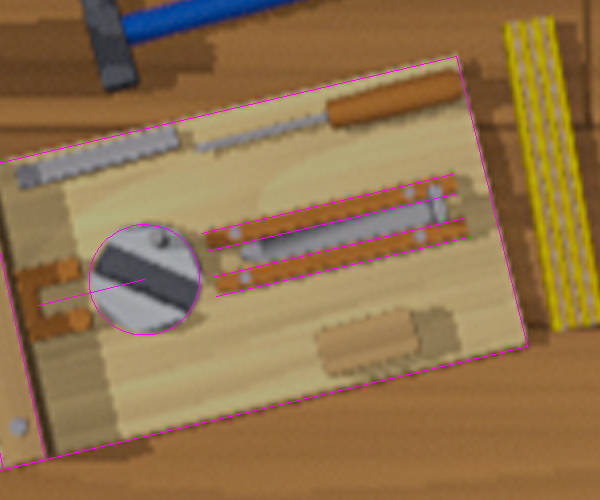

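View pics/side_ov.png

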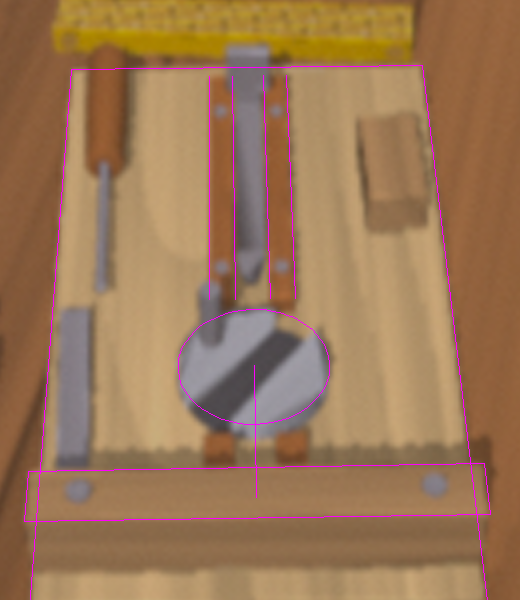

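The overlays fit well in both views. The disc ring, board and fence outlines lie on their edges within 1–2 px, so the jig pose holds. Next I push the peg with the shut fingers' flat face along jig +x.

```bash
cat >> h.py <<'E'
j=np.load("jig.npy")
def rot(j):
    c,s=np.cos(j[2]),np.sin(j[2]); return R.from_matrix(np.c_[[c,s,0],[s,-c,0],[0,0,-1]]).as_rotvec()
def at(x,y,z): return W(j,(x,y,z))[0]
def st(m=""):
    o=robot.get_obs(); print(m,round(o["time_s"],2),"jig",J(j,o["ee_pos"]).round(4),"F",o["contact_force"].round(1))
def pic(n,name,x0,y0,w,h,k):
    im=vision.snapshot(n)[y0:y0+h,x0:x0+w,::-1]; cv2.imwrite(f"pics/{name}.png",cv2.resize(im,None,fx=k,fy=k,interpolation=2))
E
python3 - <<'E'
from h import *
gripper_to(0); 
robot.move_ptp(at(-.056,-.026,.15),rot(j)); st()
robot.line_to(at(-.056,-.026,.047),velocity=.1); st()
print(robot.line_to(at(-.028,-.027,.047),velocity=.04,force_limit=2.5)); st("contact")
robot.line_to(at(-.021,-.029,.047),velocity=.04); st("pushed")
pic("top","t2",180,160,64,56,6); pic("side","s2",200,190,100,90,6)
print(np.round(robot.get_obs()["qpos"],2))
E
python3 -c "
import cv2,numpy as np
a=cv2.imread('pics/t2.png');b=cv2.imread('pics/s2.png')
b=cv2.resize(b,(int(b.shape[1]*336/b.shape[0]),336));a=a[:336];cv2.imwrite('pics/c2.png',np.hstack([a,b]))"
```

```text
3.62 jig [-0.055  -0.0261  0.1502] F [0.4 0.5 0.5]
 4.8 jig [-0.0561 -0.0263  0.0477] F [ 0.2 -0.3 -0.5]
True
contact 5.35 jig [-0.034  -0.027   0.0469] F [ 0.7 -0.9 -0.1]
pushed 5.85 jig [-0.0217 -0.0298  0.0471] F [ 4.1 -3.9  0.2]
[-0.03  0.7   1.28 -0.    1.16 -0.25]
```

View pics/c2.png

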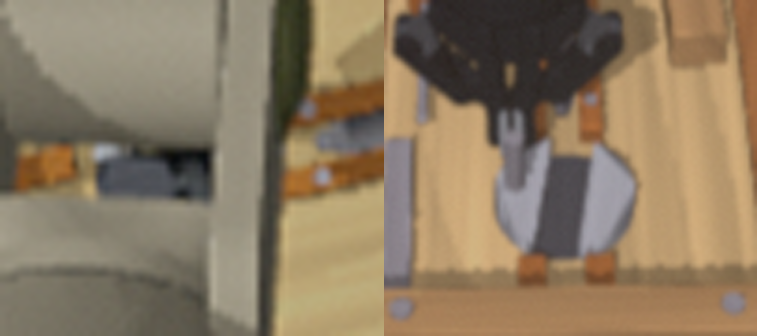

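The side view shows the slot almost in line: it runs from (558,250) to (572,158) in the crop, about 0.1 rad short. I'll push 3 mm more, back off and measure the slot.

```bash
cat > m.py <<'E'
from h import *
def disc():
    # unwarp disc top plane (z .0325) from the side view to jig frame: 0.25 mm/px, row down = -x... u: y left, v: x up
    im=vision.snapshot("side"); g=np.array([(.05,.05),(.05,-.05),(-.05,-.05),(-.05,.05)])
    src=np.float32(proj("side",W(j,np.c_[g,[.0325]*4]))); dst=np.float32([(0,0),(400,0),(400,400),(0,400)])
    return cv2.warpPerspective(im,cv2.getPerspectiveTransform(src,dst),(400,400),flags=cv2.INTER_CUBIC)[:,:,::-1].copy()
E
python3 - <<'E'
from m import *
robot.line_to(at(-.0185,-.029,.047),velocity=.04); st("pushed")
robot.line_to(at(-.045,-.029,.047),velocity=.1)
robot.line_to(at(-.056,-.029,.13),velocity=.15)
robot.line_to(at(-.25,0,.13),velocity=.2); st()
d=disc()
for k in range(0,400,50): cv2.line(d,(k,0),(k,399),(0,0,255) if k==200 else (0,160,0),1)
cv2.imwrite("pics/d3.png",d)
E
```

```text
pushed 6.2 jig [-0.0192 -0.0297  0.0471] F [ 4.1 -3.7  0.1]
 8.46 jig [-2.489e-01 -2.000e-04  1.300e-01] F [-0.8  0.5  0.7]
```

View pics/d3.png

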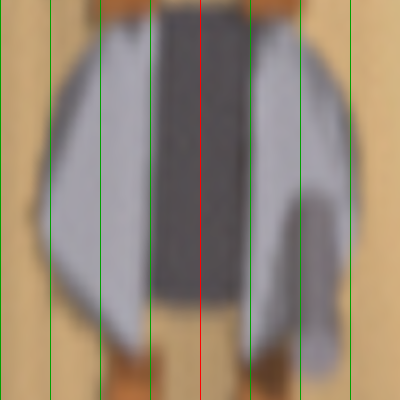

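In the rectified view the slot edges run x 157→145 and 255→243 over 310 px. That is about 0.04 rad off, so the disc is at about 3.10 and the slot is lined up. Now the bar.

```bash
python3 - <<'E'
from m import *
robot.line_to(at(-.252,0,.13)); robot.line_to(at(-.252,0,.047),velocity=.12); st()
print(robot.line_to(at(-.10,0,.047),velocity=.07,force_limit=12)); st("mid")
print(robot.line_to(at(-.074,0,.047),velocity=.03,force_limit=12)); st("end")
pic("side","s4",190,160,120,130,4)
E
```

```text
9.6 jig [-0.2522 -0.0004  0.0478] F [-0.4 -0.9 -0.1]
False
mid 11.93 jig [-0.1001  0.      0.047 ] F [ 0.7 -0.   0.5]
True
end 12.56 jig [-0.0821 -0.0003  0.0472] F [ 0.7 -2.3  1.7]
```

View pics/s4.png

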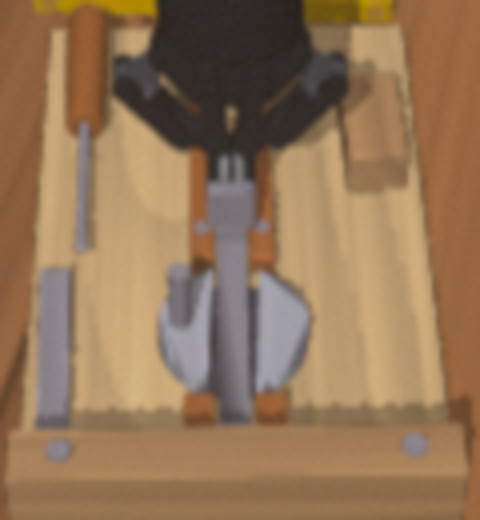

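The picture shows the bar passed through the slot and into the keeper at (235,410). The stop at −0.082 agrees with the predicted home position of −0.0815. I'll give one more gentle press, retreat and measure the tab.

```bash
python3 - <<'E'
from m import *
print(robot.line_to(at(-.076,0,.047),velocity=.03,force_limit=18)); st("press")
robot.line_to(at(-.11,0,.047),velocity=.1); robot.line_to(at(-.13,0,.13),velocity=.15); robot.line_to(at(-.28,.0,.22),velocity=.2); st("away")
d=disc(); s=vision.snapshot("side")[155:295,190:315,::-1]
cv2.imwrite("pics/f5.png",np.hstack([d,cv2.resize(s,(357,400),interpolation=2)]))
q=proj("side",at(-.07,0,.069)); print("expected tab top rear px in right half",(q-[190,155])*[357/125,400/140]+[400,0])
E
```

```text
True
press 12.82 jig [-0.0821 -0.0009  0.0475] F [ 0.5 -3.4  0. ]
away 14.98 jig [-2.792e-01  1.000e-04  2.192e-01] F [ 0.9  0.3 -0.2]
expected tab top rear px in right half [[563.65770101 142.88215353]]
```

View pics/f5.png

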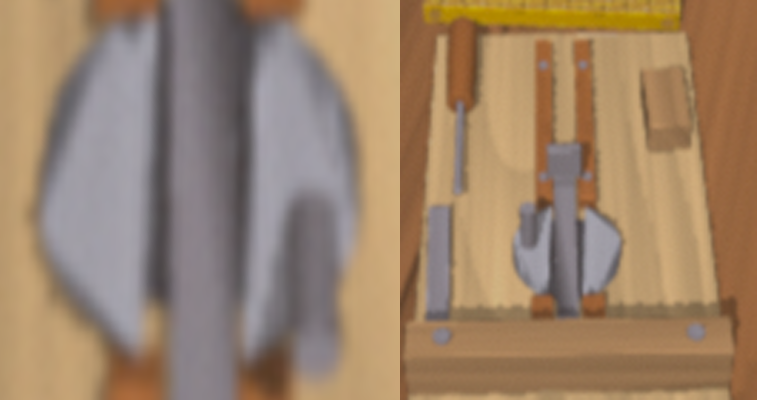

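The tab's top rear edge is at (564,143), just where a fully home bar should show it. The slot is still aligned, nothing else has moved and the arm is clear.

```bash
python3 -c "
from h import *
print(job.hand_in())"
```

```text
the job is handed in; nothing more can be done
None
```

I handed the job in at about 15 s: the disc slot is lined up (about 3.10 rad) and the bar is fully home in the keeper by camera and force check, with nothing else disturbed in view; the verdict was not shown.

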